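# Load the third slotted mass on the bonding press

## Task

Put the brass slotted mass on the bonding press as its third mass: slide it in sideways round the stem, under the black knob, and press it home with a steady light push of about 5 N so that the stem bears on the end of its slot; then let it down into the recess of the mass below. Turn it on the stem until its slot stands at least a sixth of a turn away from the slots of both steel masses, and leave it lying flat and free. Be gentle: the dial under the foot is freshly cemented, so never shove the stem hard, bang the mass down or lift the knob, and disturb nothing else on the bench.

Things in the scene. Friction and masses are not known exactly. Their poses are not given: they have to be found in the camera images.
- load: Brass slotted mass to be put on the press: 64 mm across, 10 mm thick, 250 g. At the start in one of the two wells of the wooden rest. Origin: on its axis, on its flat underside (18 mm above the bench at the start); +x points out through the slot, -x along the finger tab (12 mm wide, 10 mm high, 32 to 54 mm from the axis), which faces the robot and overhangs the rest. z up.
- load_slot (a point): Point in the brass mass's slot, 30 mm from its axis, at half thickness. The slot: 9 mm wide, flared to 14 mm at the rim, its flat end 3.3 mm behind the axis (-x), so that with the 6 mm stem against that end the mass is centred on the stem to 0.3 mm.
- mid: Upper one of two steel slotted masses already on the press; same shape, size, axes and origin as the brass one. All have a round boss (26 mm across, 2.5 mm deep) below the flat underside, and on top a bevelled round recess (29 mm across, 2.5 mm deep) for the boss of the next, with 1.5 mm play all round. Loose; stays on the press. The brass mass's underside comes to rest on its top (z = 10 mm).
- mid_slot (a point): Point in the slot of the upper steel mass, 30 mm from its axis, at half thickness.
- low: Lower steel slotted mass on the press, nested in the spindle's load plate; same shape, size, axes and origin as the others. Loose; stays on the press.
- low_slot (a point): Point in the slot of the lower steel mass, 30 mm from its axis, at half thickness.
- press: Cream dead-weight bonding press, fixed, 161 mm high. Origin: on the bench under the stem; +x points from its open front through the stem to the column, 105 mm behind. A wire guard (two 5 mm rails, 113 and 143 mm above the bench) runs 88 mm from the stem round back and sides, open only 50 degrees either side of -x: masses slide in there. Above 146 mm stands only the knob.
- spindle: The press's spindle: slides only up and down; its foot rests on the dial. Origin as the press. Load plate 60 mm across, top 103 mm above the bench; upright stem 6 mm across; black knob 22 mm across, 147 to 161 mm above the bench. Above the steel masses the stem is bare from 123 to 147 mm; the brass mass slides in there. The stem is rigid sideways: a push over 10 N shifts the dial.
- stem (a point): Axis of the stem, at the underside of the knob, 147 mm above the bench.
- rest: Dark wooden rest, fixed, 60 x 180 x 18 mm, with two wells for masses in its top, 45 mm either side of its centre along its y. Origin: centre of its underside; its front (-x) faces the robot.
- spare: Smaller dark slotted mass, 54 mm across, 10 mm thick, with a tab like the others', in the other well of the rest; a bystander, loose: leave it alone.
- glue: White bottle with red cap, 32 mm across, 85 mm high; origin at the centre of its underside; a bystander, loose: leave it alone.
- jar: Amber glass jar with brass lid, 48 mm across, 50 mm high; origin at the centre of its underside; a bystander, loose: leave it alone.
- loupe: Black eye loupe, 38 mm across, 30 mm high; origin at the centre of its underside; a bystander, loose: leave it alone.
- driver: Blue-handled screwdriver lying on the bench, 150 mm long along its x; origin at its middle, on the bench; a bystander, loose: leave it alone.
- tape: Roll of blue tape, 90 mm across, 22 mm high; origin at the centre of its underside; a bystander, loose: leave it alone.
- tweezers: Steel tweezers lying on the bench, about 150 mm long along x; origin near the middle, on the bench; a bystander, loose: leave it alone.
Mind the look-alikes: they are no part of the job. There is more than one size of the load; the job needs the smallest.

How it is judged (in metres and radians):
On the way, in this order (a step that is already met when the one before it is completed fails the run):
1. the brass mass is slid home: the stem bears on the end of its slot with a steady light push (3 to 7.5 N) (horizontal distance between load and stem below 0.003 m and z of load in the frame of stem below -0.009 m and contact force between load and spindle between 3 and 7.5 N), for 0.4 s.
2. the brass mass is let down, its boss in the recess of the upper steel mass (horizontal distance between load and stem below 0.0035 m and z of load in the frame of mid below 0.0113 m and angle between load's own z axis and vertical below 0.03 rad), for 0.1 s.
At the end, for the whole second after the job is handed in: The brass mass lies flat (0.03 rad) and still on the stem (axes within 3.5 mm), nested in the upper steel mass (less than 1.3 mm proud), its slot at least 60 degrees from both steel masses' slots (slot points 30 mm apart); these are still on the stem, within 4.5 mm (all of step 2 and z of load in the frame of mid above 0.008 m and horizontal distance between load_slot and mid_slot above 0.03 m and horizontal distance between load_slot and low_slot above 0.03 m and horizontal distance between each of mid, low and stem below 0.0045 m and linear speed of load below 0.01 m/s and angular speed of load below 0.1 rad/s); the robot touches nothing.
It fails at once if the brass mass shoves the stem with more than 10 N (contact force between load and spindle above 10 N).
It fails at once if the robot pushes on the spindle or knob with more than 10 N (contact force between the arm and spindle above 10 N).
It fails at once if the brass mass is banged or pressed down on the masses below with more than 20 N (contact force between load and mid above 20 N).
It fails at once if the spindle is lifted off the dial by more than 3 mm (distance of stem from where it was at the start of the episode above 0.003 m).
It fails at once if a bystander is moved by more than 20 mm (distance of any of spare, glue, jar, loupe, driver, tape, tweezers from where it was at the start of the episode above 0.02 m).
It also fails if it takes over 54 s, if anything falls off the work surface, if the arm or the gripper's body presses on something with over 40 N, if the wrist force passes 120 N, or if a joint passes its speed limit or range.

## Robot

A 6-joint arm with a two-finger parallel gripper is mounted at the origin on the work surface. World frame = base frame: x ahead of the robot, y to its left, z up, the work surface at z = 0. Lengths are in m, angles in degrees, forces in N, time in s.
With the tool pointing down it reaches from about 0.35 to 0.875 m from the base axis. Payload 4.2 kg.
Tool frame: the origin (TCP) lies on the centre line of the jaws, within the pads' length; the fingertips stand 19 mm ahead of it and the grasp point (between the pads) is the TCP; x points along the fingers, y is the direction in which the jaws open and shut, and the axes are right-handed (so a half turn about x gives the same grasp; the last joint's range is limited). The gripper opens to 87 mm and grips with 3 to 60 N. Pads are 19 mm wide; open, the fingers measure 117 mm over their backs; the gripper's body (75 mm by 190 mm) begins 51 mm behind the grasp point.
Start: joints at [14.817, 22.042, 0.453, 0, -68.411, -14.817], TCP at [0.625, 0, 0.242] pointing down, gripper open.
Joint ranges: [-179.83, 179.83], [-69.29, 118.12], [-61.27, 80.66], [-181.25, 117.63], [-171.15, -9.14], [-177.46, 177.46]. Speed limits (degrees/s): [159.86, 159.86, 180, 180, 180, 180].

## Interface

Orientations are given as a 3x3 rotation matrix whose columns are the frame's x, y, z axes.
In Python, from station import r, viewer, job, spotter gives the robot as it stands.
- The arm moves only by the tool play_rows, never from a script. Its argument "commands" is a list of rows, each an object of numbers: "fingers": the gripper command: -1 is fully open, 1 is shut, values between are in proportion; "tx", "ty", "tz": the shift along the tool's x, y, z normalised to -1 to 1, where 1 is 750 mm; "ax", "ay", "az": the turn, a rotation vector about the tool's x, y, z normalised to -1 to 1, where 1 is pi rad. In form: [{"fingers": .., "tx": .., "ty": .., "tz": .., "ax": .., "ay": .., "az": ..}, ...]. A call has 1 to 5 rows; each row is the pose to reach, as a shift and turn from the pose commanded when the call began, along the tool's axes at that moment, turning the shorter way round; what a row does not reach only later rows make up. A row lasts 1/12 s, in which the tool goes at most 41.7 mm and 7.16 degrees, less where a joint would pass 70% of its speed; a pose out of reach is approached as far as the arm can. A call with a number of a shift or a turn outside -1 to 1 is refused whole. A call with a gripper value outside its range is refused whole. The fingers move at their own pace and stop on an object; the grip force is fixed at half the most. Time passes only in rows, so rows that repeat a pose let the fingers close. It gives the time, the measured TCP pose, the force and the opening at its end, in the units of the state.
- r.sense(): the state, without advancing time (a new reading comes with each control period).
- viewer.capture(name): name is "scene" or "side" or "wrist"; returns a dict with "image" (384x512x3 uint8, red, green, blue), "fx", "fy", "cx", "cy" (pixels), "R" (3x3) and "t" (3): a world point X has camera coordinates R X + t; the wrist camera has in their place "mount" (4x4, takes a point from camera to tool coordinates, whose origin is the TCP and whose axes are the tool frame's). Camera axes: x right, y down, z forward; pixel columns grow to the right and rows downward; lengths in m; the calibration is good to about 2 mm. The wrist camera is an equidistant fisheye: a pixel r from the principal point sees the ray r / f radians off the axis. A picture is of the moment at which its call begins: read the wrist's pose just before it. There is no depth.
- job.finish_job(): hands the job in, once; it reports no verdict.
Trained networks look in a picture, given as the dict that the camera call returned (one of the last four; its "shot" number tells which), for a name from the list of things; names that differ only in an ending like _2 or _b are one class to them, and where a whole thing is asked for, a point or a joint stands for the part that bears it (a point fixed in the world has none). Each returns a list of dicts, best first, with "score" (0 to 1); they miss things now and then, are a little off and sometimes report something else, mostly with a low value. They report only what shows in the picture. A call takes as long as a camera call. They do not tell look-alikes from the thing itself.
- spotter.find_in(name, picture): "uv" ([column, row] in pixels, amid what is visible of it).
- spotter.silhouettes(name, picture): "region" (384x512 bool, what is visible of it) and "uv" ([column, row] in pixels, amid what is visible of it).
The state is a dict: "time_s": time; "joints": joint angles; "joint_velocities": joint speeds; "effort": joint torques, N m; "tcp_pos": TCP position; "ee_rot": TCP orientation; "wrist_force": force on the tool from outside, world axes, zero at the start; "moment": the same for the moment, N m; "gripper_width": opening from 0.0 (shut) to 1.0 (fully open).
Only numpy, scipy, OpenCV 4.12 (cv2) and the standard library are available. Lean on these libraries where they do the work, as an engineer would, in place of code of your own. Each camera call takes 0.05 s, during which the arm holds its last target. There are 200 camera calls.

## Working session

There is one attempt and no reset: what is moved stays moved. The work goes in short steps, Python scripts to look and compute and a tool call to move; the robot and the scene stay as the last step left them, time stands still between calls to the robot, and variables do not carry over. Pictures are saved under pics/ and viewed, about 8 in all and at most 12, crops included, and the job is handed in when it is done.

Besides the shell and the picture viewer there is one more tool, called after "Call:" as name(argument=value, ...) on one line, values as JSON. play_rows: Moves the arm, as the interface text tells. Its arguments: {"type":"object","properties":{"commands":{"type":"array"}},"required":["commands"]}

```bash
ls; mkdir -p pics; cat > h.py <<'E'
import numpy as np, cv2
from station import r, viewer, job, spotter
def save(p,n): cv2.imwrite(f'pics/{n}.png', p['image'][:,:,::-1])
def ray(p,uv):
    R,t=np.array(p['R']),np.array(p['t'])
    d=R.T@np.array([(uv[0]-p['cx'])/p['fx'],(uv[1]-p['cy'])/p['fy'],1]); return -R.T@t,d
def onz(p,uv,z):
    c,d=ray(p,uv); return c+d*(z-c[2])/d[2]
def proj(p,X):
    x=np.array(p['R'])@np.array(X)+np.array(p['t']); return np.array([p['fx']*x[0]/x[2]+p['cx'],p['fy']*x[1]/x[2]+p['cy']])
def wproj(p,X,pos,rot):
    M=np.array(p['mount']); xt=np.array(rot).T@(np.array(X)-pos)
    x=M[:3,:3].T@(xt-M[:3,3]); th=np.arctan2(np.hypot(x[0],x[1]),x[2]); n=np.hypot(x[0],x[1])+1e-12
    return np.array([p['fx']*th*x[0]/n+p['cx'],p['fy']*th*x[1]/n+p['cy']])
def wonz(p,uv,z,pos,rot):
    M=np.array(p['mount']); a=np.array([(uv[0]-p['cx'])/p['fx'],(uv[1]-p['cy'])/p['fy']]); th=np.linalg.norm(a)
    d=np.r_[a/(th+1e-12)*np.sin(th),np.cos(th)]; rot=np.array(rot); d=rot@M[:3,:3]@d; c=rot@M[:3,3]+pos
    return c+d*(z-c[2])/d[2]
E
python3 - <<'E'
from h import *
s=r.sense(); print(s)
out=[]
for n in['scene','side','wrist']:
    p=viewer.capture(n); out.append(p['image']); print(n,{k:np.round(p[k],3).tolist() for k in p if k not in('image',)})
    for th in['load','mid','spindle','press','rest','spare','load_slot','mid_slot','low_slot','stem']:
        print(th,[(np.round(d['uv'],1).tolist(),round(d['score'],2), (np.round((onz(p,d['uv'],.028) if n!='wrist' else wonz(p,d['uv'],.028,s['tcp_pos'],s['ee_rot'])),3).tolist())) for d in spotter.find_in(th,p)[:3]])
    save(p,n+'0')
big=np.hstack([out[0],out[1]]); 
E
```

```text
pics
{'time_s': 0.0, 'joints': array([ 1.48160529e+01,  2.20892079e+01,  3.77351222e-01, -2.67076778e-02,
       -6.84103525e+01, -1.48185613e+01]), 'joint_velocities': array([-0.01916828, -0.04085918, -0.10298915, -0.06088561, -0.03434206,
       -0.05393192]), 'effort': array([ 5.69075401e-04, -3.90661991e+01,  1.87403029e+01,  4.22001421e+00,
        1.09914420e-02, -1.81494070e-04]), 'tcp_pos': array([6.24426489e-01, 8.79136220e-07, 2.40465243e-01]), 'ee_rot': array([[-2.17283409e-03, -9.99997616e-01,  2.15623191e-04],
       [-1.26398200e-04,  2.15898341e-04,  9.99999969e-01],
       [-9.99997631e-01,  2.17280677e-03, -1.26867010e-04]]), 'wrist_force': array([ 0.17251081, -0.15268283,  0.70002867]), 'moment': array([-0.00146207,  0.01487313,  0.00624671]), 'gripper_width': 1.0016491412847142}
scene {'fx': 362.273, 'fy': 362.273, 'cx': 256.288, 'cy': 193.129, 'R': [[0.695, 0.719, -0.014], [0.531, -0.526, -0.664], [-0.485, 0.454, -0.747]], 't': [-0.413, -0.195, 1.423], 'shot': 1}
load [([254.8, 221.1], 0.89, [0.577, 0.011, 0.028]), ([329.7, 160.7], 0.68, [0.57, 0.391, 0.028])]
mid
[... 1647 characters left out ...]
 [-0.0, 0.969, 0.246, -0.067], [0.0, 0.0, 0.0, 1.0]], 'shot': 3}
load [([313.4, 187.0], 0.85, [0.555, 0.018, 0.028])]
mid [([366.5, 15.1], 0.69, [0.487, -0.205, 0.028])]
spindle [([361.6, 2.6], 0.67, [0.493, -0.223, 0.028])]
press [([290.1, 52.4], 0.97, [0.586, -0.147, 0.028]), ([364.2, 16.7], 0.31, [0.49, -0.203, 0.028])]
rest []
spare []
load_slot [([315.0, 189.0], 0.57, [0.552, 0.02, 0.028]), ([325.0, 8.0], 0.5, [0.542, -0.209, 0.028])]
mid_slot [([363.9, 17.0], 0.63, [0.491, -0.202, 0.028]), ([327.2, 4.6], 0.39, [0.539, -0.214, 0.028])]
low_slot [([322.4, 8.0], 0.73, [0.545, -0.208, 0.028])]
stem [([363.9, 3.7], 0.55, [0.49, -0.221, 0.028]), ([362.8, 20.9], 0.42, [0.493, -0.197, 0.028])]
```

View pics/scene0.png

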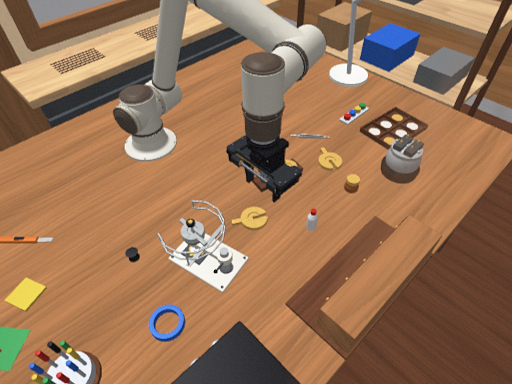

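View pics/side0.png

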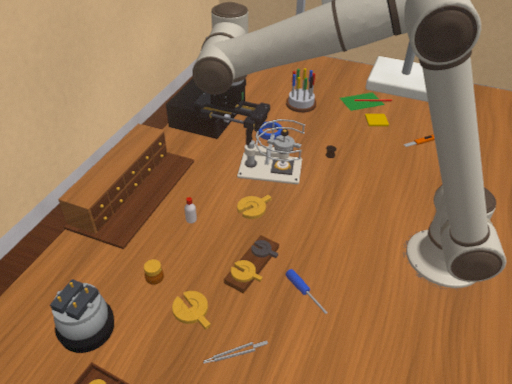

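The rest (side 254,261) holds the brass load (243,272) and the grey spare (264,249). The bigger brass masses at (253,206) and (190,307) are look-alikes. The press's open front faces the robot.

```bash
cat >> h.py <<'E'
def tri(p,a,q,b):
    (c1,d1),(c2,d2)=ray(p,a),ray(q,b); d1=d1/np.linalg.norm(d1); d2=d2/np.linalg.norm(d2)
    A=np.stack([d1,-d2],1); s=np.linalg.lstsq(A,c2-c1,rcond=None)[0]; x,y=c1+d1*s[0],c2+d2*s[1]
    return (x+y)/2,np.linalg.norm(x-y)
def down(yaw): # tool z heading yaw (deg), x down
    a=np.radians(yaw); z=np.array([np.cos(a),np.sin(a),0]); x=np.array([0,0,-1.]); return np.stack([x,np.cross(z,x),z],1)
def move(pos,yaw):
    from scipy.spatial.transform import Rotation as Ro
    s=r.sense(); R=np.array(s['ee_rot']); t=R.T@(np.array(pos)-s['tcp_pos'])/.75
    a=Ro.from_matrix(R.T@down(yaw)).as_rotvec()/np.pi
    print('T',np.round(t,4),'A',np.round(a,4),'t',round(s['time_s'],2))
E
python3 - <<'E'
from h import *
p=viewer.capture('scene');q=viewer.capture('side')
for x in (p,q):
  im=x['image'].astype(int)
for n,pt in dict(knob=((190,222),(283,132)),).items(): print(n,tri(p,pt[0],q,pt[1]))
R={}
for n in ['load','spare','rest']:
    for d in spotter.silhouettes(n,q)[:4]:
        v,u=np.nonzero(d['region']); print(n,d['uv'],d['score'],len(u),np.round(onz(q,(u.mean(),v.mean()),.028),3),np.round(onz(q,(u.min(),v[u==u.min()].mean()),.028),3),np.round(onz(q,(u.max(),v[u==u.max()].mean()),.028),3))
a=cv2.resize(p['image'][190:300,140:260],None,fx=4,fy=4,interpolation=3); b=cv2.resize(q['image'][110:300,220:320],None,fx=3,fy=3,interpolation=3)
H=max(a.shape[0],b.shape[0]); z=np.zeros((H,a.shape[1]+b.shape[1],3),np.uint8); z[:a.shape[0],:a.shape[1]]=a; z[:b.shape[0],a.shape[1]:]=b
cv2.imwrite('pics/c1.png',z[:,:,::-1]); print(z.shape)
E
```

```text
knob (array([ 0.53136886, -0.17835754,  0.15454928]), np.float64(0.006415885805072717))
load [243.9, 271.7] 0.85 491 [0.476 0.273 0.028] [0.509 0.286 0.028] [0.429 0.277 0.028]
load [251.4, 204.9] 0.69 579 [0.546 0.044 0.028] [0.585 0.065 0.028] [ 0.51  -0.011  0.028]
load [192.7, 309.4] 0.64 908 [0.546 0.425 0.028] [0.589 0.439 0.028] [0.495 0.441 0.028]
spare [262.0, 248.0] 0.51 304 [0.46  0.186 0.028] [0.487 0.197 0.028] [0.418 0.189 0.028]
spare [254.1, 263.0] 0.5 608 [0.467 0.25  0.028] [0.513 0.32  0.028] [0.424 0.157 0.028]
spare [236.7, 349.8] 0.24 437 [0.406 0.486 0.028] [0.462 0.533 0.028] [0.354 0.44  0.028]
rest [252.6, 261.3] 0.59 673 [0.466 0.253 0.028] [0.513 0.32  0.028] [0.424 0.157 0.028]
(570, 780, 3)
```

View pics/c1.png

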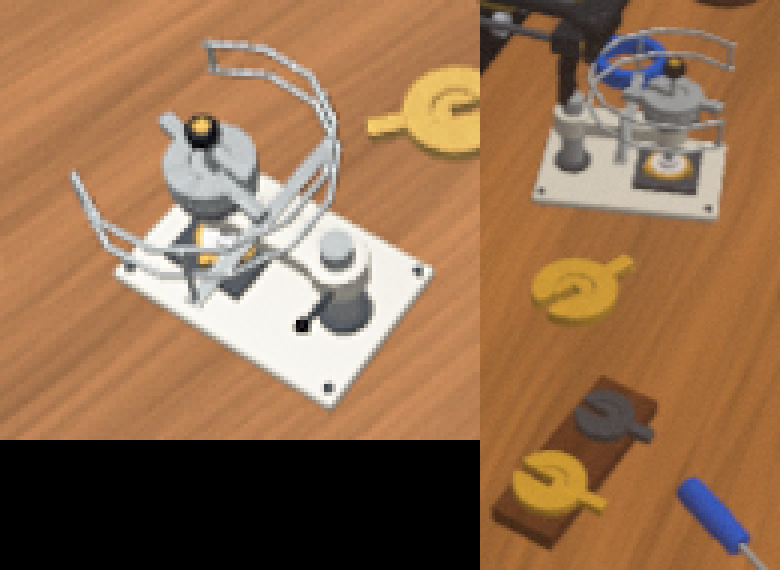

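The knob is at about (0.53, -0.18, 0.155). The press faces the robot, and the mid mass's slot points toward the column with its tab toward the robot. Next I move above the load's tab.

```bash
python3 -c "
from h import *
move([.44,.275,.18],0)"
```

```text
T [0.0821 0.2466 0.3666] A [ 0.5  0.  -0. ] t 1.9
```

Call:
play_rows(commands=[{"fingers":-1,"tx":0.08,"ty":0.2466,"tz":0.3666,"ax":0.5,"ay":0,"az":0},{"fingers":-1,"tx":0.08,"ty":0.2466,"tz":0.3666,"ax":0.5,"ay":0,"az":0},{"fingers":-1,"tx":0.08,"ty":0.2466,"tz":0.3666,"ax":0.5,"ay":0,"az":0},{"fingers":-1,"tx":0.08,"ty":0.2466,"tz":0.3666,"ax":0.5,"ay":0,"az":0},{"fingers":-1,"tx":0.08,"ty":0.2466,"tz":0.3666,"ax":0.5,"ay":0,"az":0}])

```text
time_s: 2.32
tcp_pos: [0.518, 0.1594, 0.207]
ee_rot: [[0.0, -0.833, 0.553], [0.0, 0.553, 0.833], [-1.0, -0.0, 0.0]]
wrist_force: [0.8, 0.5, 0.5]
gripper_width: 1.0
```

```bash
python3 -c "
from h import *
move([.44,.275,.18],0)"
```

```text
T [0.036  0.1718 0.0709] A [ 3.135e-01  2.000e-04 -0.000e+00] t 2.32
```

Call:
play_rows(commands=[{"fingers":-1,"tx":0.034,"ty":0.155,"tz":0.065,"ax":0.301,"ay":0,"az":0},{"fingers":-1,"tx":0.034,"ty":0.155,"tz":0.065,"ax":0.301,"ay":0,"az":0},{"fingers":-1,"tx":0.034,"ty":0.155,"tz":0.065,"ax":0.301,"ay":0,"az":0},{"fingers":-1,"tx":0.034,"ty":0.155,"tz":0.065,"ax":0.301,"ay":0,"az":0},{"fingers":-1,"tx":0.034,"ty":0.155,"tz":0.065,"ax":0.301,"ay":0,"az":0}])

```text
time_s: 2.73
tcp_pos: [0.4465, 0.2651, 0.181]
ee_rot: [[-0.001, -0.393, 0.919], [-0.0, 0.919, 0.393], [-1.0, 0.0, -0.001]]
wrist_force: [0.1, -0.7, -0.6]
gripper_width: 1.0
```

Call:
play_rows(commands=[{"fingers":-1,"tx":0,"ty":0,"tz":0,"ax":0.102,"ay":0,"az":0},{"fingers":-1,"tx":0,"ty":0,"tz":0,"ax":0.102,"ay":0,"az":0},{"fingers":-1,"tx":0,"ty":0,"tz":0,"ax":0.102,"ay":0,"az":0},{"fingers":-1,"tx":0,"ty":0,"tz":0,"ax":0.102,"ay":0,"az":0}])

```text
time_s: 3.07
tcp_pos: [0.4485, 0.263, 0.1817]
ee_rot: [[0.0, -0.085, 0.996], [0.0, 0.996, 0.085], [-1.0, 0.0, 0.0]]
wrist_force: [-0.1, -0.6, 0.4]
gripper_width: 1.003
```

```bash
python3 - <<'E'
from h import *
s=r.sense(); p=viewer.capture('wrist'); P,R=s['tcp_pos'],s['ee_rot']
print(P,R)
for n in ['load','load_slot','spare','rest']:
    for d in spotter.silhouettes(n,p)[:2]:
        reg=d['region']; v,u=np.nonzero(reg); X=np.array([wonz(p,(a,b),.028,P,R)[:2] for a,b in zip(u,v)])
        print(n,np.round(d['uv']),round(d['score'],2),len(u),np.round(wonz(p,d['uv'],.028,P,R),4),X.min(0).round(3),X.max(0).round(3))
        if n=='load': np.save('load.npy',X); break
for n in ['load_slot']: print([(d['uv'],d['score'],wonz(p,d['uv'],.023,P,R).round(4)) for d in spotter.find_in(n,p)[:2]])
save(p,'w1')
E
```

```text
[0.44849867 0.26295035 0.18172785] [[ 2.13884967e-04 -8.46042744e-02  9.96414608e-01]
 [ 1.81226969e-04  9.96414618e-01  8.46042363e-02]
 [-9.99999961e-01  1.62481625e-04  2.28450684e-04]]
load [264. 206.] 0.67 2699 [0.474  0.2721 0.028 ] [0.427 0.236] [0.51  0.299]
load_slot [338. 276.] 0.9 303 [0.5526 0.3679 0.028 ] [0.489 0.358] [0.567 0.429]
load_slot [264. 205.] 0.56 2780 [0.4728 0.2722 0.028 ] [0.428 0.236] [0.51  0.299]
spare [182. 184.] 0.66 2085 [0.457  0.1845 0.028 ] [0.416 0.153] [0.492 0.207]
spare [  3. 214.] 0.41 173 [ 0.5218 -0.0962  0.028 ] [ 0.491 -0.109] [ 0.543 -0.087]
rest [217. 196.] 0.92 4669 [0.4673 0.2217 0.028 ] [0.426 0.133] [0.508 0.314]
[([265.7, 206.3], 0.83, array([0.4752, 0.274 , 0.023 ])), ([337.8, 273.5], 0.79, array([0.5525, 0.3682, 0.023 ]))]
```

View pics/w1.png

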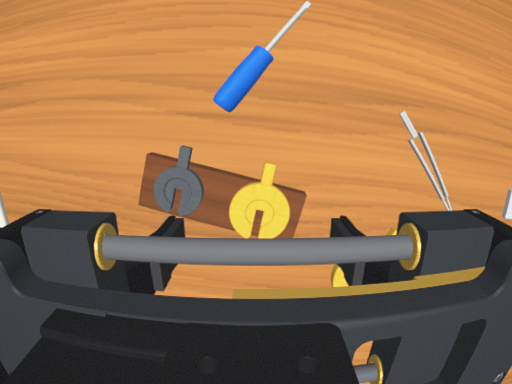

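Wrist view: the load's disc is centred at about (260,210), with its tab tip at (269,166) and slot mouth at (263,238). I'll fit its pose from the yellow mask.

```bash
cat >> h.py <<'E'
def fit(X,x0,rad=.032,tab=.054,hw=.006):
    # X: Nx2 boundary-filled pts; shape IoU fit on 1mm grid
    from scipy.optimize import minimize
    g=np.stack(np.meshgrid(np.arange(-.08,.08,.001),np.arange(-.08,.08,.001)),-1).reshape(-1,2)+x0[:2]
    from scipy.spatial import cKDTree
    inn=cKDTree(X).query(g)[0]<.0011
    def shape(q):
        c,s=np.cos(q[2]),np.sin(q[2]); d=g-q[:2]; a=d[:,0]*c+d[:,1]*s; b=-d[:,0]*s+d[:,1]*c
        m=(np.hypot(a,b)<rad)&~((a>-.0033)&(abs(b)<.0045)); return m|((a<0)&(a>-tab)&(abs(b)<hw))
    f=lambda q:-(shape(q)&inn).sum()/(shape(q)|inn).sum()
    best=minimize(f,x0,method='Nelder-Mead',options=dict(initial_simplex=np.array(x0)+np.array([[0,0,0],[.006,0,0],[0,.006,0],[0,0,.2]])))
    return best.x,best.fun
E
python3 - <<'E'
from h import *
s=r.sense(); p=viewer.capture('wrist'); P,R=s['tcp_pos'],s['ee_rot']
hsv=cv2.cvtColor(p['image'],cv2.COLOR_RGB2HSV); m=cv2.inRange(hsv,(20,130,150),(35,255,255)); m[:,:215]=0;m[:,305:]=0;m[:150]=0;m[242:]=0
v,u=np.nonzero(m); X=np.array([wonz(p,(a+da,b+db),.028,P,R)[:2] for a,b in zip(u,v) for da in(-.25,.25) for db in (-.25,.25)])
print(len(u),X.min(0),X.max(0))
for y in(-.1,.15,.3): x,f=fit(X,[.476,.272,y]); print(x.round(4),np.degrees(x[2]).round(1),f)
a=x[2]; t=x[:2]-.045*np.array([np.cos(a),np.sin(a)]); print('grasp',t); move([*t,.09],np.degrees(a))
E
```

```text
2722 [0.426841   0.23584759] [0.51087743 0.29935349]
[ 0.4797  0.2675 -0.1201] -6.9 -0.9186381996537796
[ 0.4797  0.2675 -0.1218] -7.0 -0.9186381996537796
[ 0.4797  0.2675 -0.1234] -7.1 -0.9192152336987882
grasp [0.43501294 0.27302195]
T [ 0.1221  0.0153 -0.0168] A [ 0.0667 -0.      0.    ] t 3.42
```

Call:
play_rows(commands=[{"fingers":-0.5,"tx":0.12,"ty":0.0153,"tz":-0.0168,"ax":0.066,"ay":0,"az":0},{"fingers":-0.5,"tx":0.12,"ty":0.0153,"tz":-0.0168,"ax":0.066,"ay":0,"az":0},{"fingers":-0.5,"tx":0.12,"ty":0.0153,"tz":-0.0168,"ax":0.066,"ay":0,"az":0},{"fingers":-0.5,"tx":0.12,"ty":0.0153,"tz":-0.0168,"ax":0.066,"ay":0,"az":0},{"fingers":-0.5,"tx":0.12,"ty":0.0153,"tz":-0.0168,"ax":0.066,"ay":0,"az":0}])

```text
time_s: 3.83
tcp_pos: [0.4359, 0.2737, 0.0925]
ee_rot: [[0.001, 0.118, 0.993], [-0.0, 0.993, -0.118], [-1.0, 0.0, 0.001]]
wrist_force: [0.6, 0.7, 0.4]
gripper_width: 0.769
```

```bash
python3 - <<'E'
from h import *
s=r.sense(); p=viewer.capture('wrist'); P,R=s['tcp_pos'],s['ee_rot']
hsv=cv2.cvtColor(p['image'],cv2.COLOR_RGB2HSV); m=cv2.inRange(hsv,(20,130,130),(35,255,255))
c=wproj(p,[.4797,.2675,.028],P,R); print('centre px',c)
v,u=np.mgrid[0:384,0:512]; W=np.array([wonz(p,(a,b),.028,P,R)[:2] for a,b in zip(u.ravel(),v.ravel())]).reshape(384,512,2)
m[np.hypot(W[...,0]-.47,W[...,1]-.27)>.06]=0
v,u=np.nonzero(m); X=np.array([wonz(p,(a+da,b+db),.028,P,R)[:2] for a,b in zip(u,v) for da in(-.25,.25) for db in (-.25,.25)])
print(len(u),X.min(0),X.max(0))
for y in(-.1,.05): x,f=fit(X,[.479,.268,y]); print(x.round(4),np.degrees(x[2]).round(1),f)
a=x[2]; t=x[:2]-.045*np.array([np.cos(a),np.sin(a)]); print('grasp',t); move([*t,.03],np.degrees(a))
save(p,'w2')
E
```

```text
centre px [256.15166496 261.70402658]
3507 [0.42591554 0.21852059] [0.51955615 0.31328376]
[ 0.4847  0.2669 -0.1401] -8.0 -0.447045191193511
[ 0.4848  0.2669 -0.1422] -8.1 -0.4471488178025035
grasp [0.44027179 0.27327426]
T [ 0.0846 -0.0008  0.005 ] A [ 0.0073  0.0008 -0.0007] t 3.88
```

View pics/w2.png

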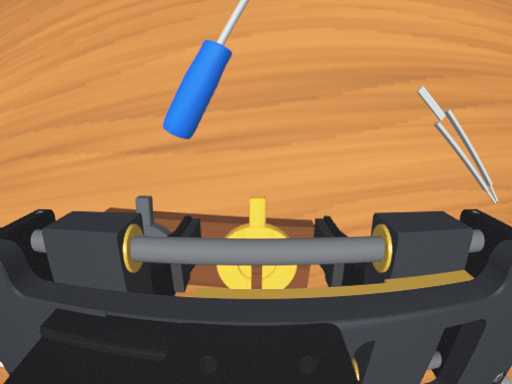

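Tab at columns 250–266 and tip at row 198, aligned with the tool and agreeing with the first fit. The refit is spoilt by occlusion by the gripper bar. Going down and gripping.

Call:
play_rows(commands=[{"fingers":-0.5,"tx":0.04,"ty":0,"tz":-0.001,"ax":0,"ay":0,"az":0},{"fingers":-0.5,"tx":0.079,"ty":0,"tz":-0.001,"ax":0,"ay":0,"az":0},{"fingers":-0.5,"tx":0.081,"ty":0,"tz":-0.001,"ax":0,"ay":0,"az":0},{"fingers":-0.5,"tx":0.081,"ty":0,"tz":-0.001,"ax":0,"ay":0,"az":0}])

```text
time_s: 4.22
tcp_pos: [0.4349, 0.2734, 0.0316]
ee_rot: [[0.0, 0.121, 0.993], [-0.0, 0.993, -0.121], [-1.0, -0.0, 0.0]]
wrist_force: [-0.1, -0.2, 0.3]
gripper_width: 0.747
```

Call:
play_rows(commands=[{"fingers":1,"tx":0,"ty":0,"tz":0,"ax":0,"ay":0,"az":0},{"fingers":1,"tx":0,"ty":0,"tz":0,"ax":0,"ay":0,"az":0},{"fingers":1,"tx":0,"ty":0,"tz":0,"ax":0,"ay":0,"az":0},{"fingers":1,"tx":0,"ty":0,"tz":0,"ax":0,"ay":0,"az":0},{"fingers":1,"tx":0,"ty":0,"tz":0,"ax":0,"ay":0,"az":0}])

```text
time_s: 4.63
tcp_pos: [0.4346, 0.2736, 0.0318]
ee_rot: [[0.001, 0.121, 0.993], [0.001, 0.993, -0.121], [-1.0, 0.001, 0.001]]
wrist_force: [-0.3, 0.2, 0.1]
gripper_width: 0.458
```

Call:
play_rows(commands=[{"fingers":1,"tx":0,"ty":0,"tz":0,"ax":0,"ay":0,"az":0},{"fingers":1,"tx":0,"ty":0,"tz":0,"ax":0,"ay":0,"az":0}])

```text
time_s: 4.8
tcp_pos: [0.4343, 0.2733, 0.0311]
ee_rot: [[0.0, 0.121, 0.993], [0.0, 0.993, -0.121], [-1.0, 0.0, 0.0]]
wrist_force: [0.2, -0.1, -0.5]
gripper_width: 0.307
```

Call:
play_rows(commands=[{"fingers":1,"tx":0,"ty":0,"tz":0,"ax":0,"ay":0,"az":0},{"fingers":1,"tx":0,"ty":0,"tz":0,"ax":0,"ay":0,"az":0},{"fingers":1,"tx":0,"ty":0,"tz":0,"ax":0,"ay":0,"az":0},{"fingers":1,"tx":0,"ty":0,"tz":0,"ax":0,"ay":0,"az":0},{"fingers":1,"tx":0,"ty":0,"tz":0,"ax":0,"ay":0,"az":0}])

```text
time_s: 5.22
tcp_pos: [0.4342, 0.2733, 0.0308]
ee_rot: [[-0.0, 0.121, 0.993], [-0.0, 0.993, -0.121], [-1.0, -0.0, -0.0]]
wrist_force: [-0.1, -0.3, -0.3]
gripper_width: 0.131
```

```bash
python3 - <<'E'
from h import *
for i in range(3):
    s=r.sense(); print(s['tcp_pos'],s['wrist_force'],s['gripper_width'])
E
```

```text
[0.43424329 0.27327773 0.03079509] [-0.06297442 -0.26745705 -0.31274987] 0.1309126699447817
[0.43424329 0.27327773 0.03079509] [-0.06297442 -0.26745705 -0.31274987] 0.1309126699447817
[0.43424329 0.27327773 0.03079509] [-0.06297442 -0.26745705 -0.31274987] 0.1309126699447817
```

Call:
play_rows(commands=[{"fingers":1,"tx":-0.01,"ty":0,"tz":0,"ax":0,"ay":0,"az":0},{"fingers":1,"tx":-0.03,"ty":0,"tz":0,"ax":0,"ay":0,"az":0},{"fingers":1,"tx":-0.08,"ty":0,"tz":0,"ax":0,"ay":0,"az":0},{"fingers":1,"tx":-0.13,"ty":0,"tz":0,"ax":0,"ay":0,"az":0},{"fingers":1,"tx":-0.18,"ty":0,"tz":0,"ax":0,"ay":0,"az":0}])

```text
time_s: 5.63
tcp_pos: [0.4334, 0.2724, 0.1671]
ee_rot: [[-0.002, 0.122, 0.993], [-0.002, 0.993, -0.122], [-1.0, -0.002, -0.002]]
wrist_force: [1.4, 0.5, -3.3]
gripper_width: 0.136
```

```bash
python3 - <<'E'
from h import *
p=viewer.capture('scene');q=viewer.capture('side')
k,e=tri(p,(190,222),q,(283,132)); c,e2=tri(p,(224.5,251),q,(251.7,143)); print(k,e,c,e2,np.degrees(np.arctan2(*(c-k)[1::-1])),np.linalg.norm((c-k)[:2]))
s=r.sense(); print(s['wrist_force'],s['gripper_width']); move([.6,-.18,.28],0)
E
```

```text
[ 0.53136886 -0.17835754  0.15454928] 0.006415885805072717 [ 0.6301768  -0.15380837  0.09888581] 0.003693465253084891 13.952817826284088 0.10181193628868476
[ 0.40770393  1.08142551 -1.14836558] 0.12949942648226218
T [-0.1466 -0.5757  0.29  ] A [-0.0384  0.0031 -0.0032] t 5.73
```

```bash
python3 - <<'E'
from h import *
move([.59,-.164,.28],14)
E
```

```text
T [-0.1465 -0.5561  0.2742] A [-0.1161  0.0035 -0.0028] t 5.73
```

Call:
play_rows(commands=[{"fingers":1,"tx":-0.045,"ty":-0.01,"tz":0.0,"ax":0,"ay":0,"az":0},{"fingers":1,"tx":-0.08,"ty":-0.045,"tz":0.02,"ax":-0.02,"ay":0,"az":0},{"fingers":1,"tx":-0.12,"ty":-0.08,"tz":0.04,"ax":-0.04,"ay":0,"az":0},{"fingers":1,"tx":-0.145,"ty":-0.12,"tz":0.06,"ax":-0.06,"ay":0,"az":0},{"fingers":1,"tx":-0.145,"ty":-0.17,"tz":0.08,"ax":-0.08,"ay":0,"az":0}])

```text
time_s: 6.15
tcp_pos: [0.4804, 0.1395, 0.279]
ee_rot: [[0.008, -0.135, 0.991], [0.004, 0.991, 0.135], [-1.0, 0.003, 0.008]]
wrist_force: [2.8, -0.5, -2.1]
gripper_width: 0.13
```

```bash
python3 - <<'E'
from h import *
move([.59,-.164,.28],14)
E
```

```text
T [-0.0017 -0.4207  0.0903] A [-0.0348  0.0027 -0.0007] t 6.15
```

Call:
play_rows(commands=[{"fingers":1,"tx":0,"ty":-0.05,"tz":0.015,"ax":-0.02,"ay":0,"az":0},{"fingers":1,"tx":0,"ty":-0.1,"tz":0.03,"ax":-0.035,"ay":0,"az":0},{"fingers":1,"tx":0,"ty":-0.15,"tz":0.045,"ax":-0.035,"ay":0,"az":0},{"fingers":1,"tx":0,"ty":-0.2,"tz":0.06,"ax":-0.035,"ay":0,"az":0},{"fingers":1,"tx":0,"ty":-0.25,"tz":0.07,"ax":-0.035,"ay":0,"az":0}])

```text
time_s: 6.57
tcp_pos: [0.5544, -0.0417, 0.2735]
ee_rot: [[-0.002, -0.237, 0.972], [0.0, 0.972, 0.237], [-1.0, 0.001, -0.002]]
wrist_force: [1.4, 1.3, -1.8]
gripper_width: 0.134
```

Call:
play_rows(commands=[{"fingers":1,"tx":0,"ty":-0.05,"tz":0.01,"ax":0,"ay":0,"az":0},{"fingers":1,"tx":0,"ty":-0.1,"tz":0.02,"ax":0,"ay":0,"az":0},{"fingers":1,"tx":0,"ty":-0.14,"tz":0.02,"ax":0,"ay":0,"az":0},{"fingers":1,"tx":0,"ty":-0.15,"tz":0.02,"ax":0,"ay":0,"az":0},{"fingers":1,"tx":0,"ty":-0.15,"tz":0.02,"ax":0,"ay":0,"az":0}])

```text
time_s: 6.98
tcp_pos: [0.5952, -0.1476, 0.2727]
ee_rot: [[-0.004, -0.233, 0.972], [0.0, 0.972, 0.233], [-1.0, 0.001, -0.004]]
wrist_force: [-0.0, 0.5, -2.8]
gripper_width: 0.133
```

```bash
python3 - <<'E'
from h import *
s=r.sense(); p=viewer.capture('wrist'); P,R=np.array(s['tcp_pos']),np.array(s['ee_rot'])
print(P.round(4),np.degrees(np.arctan2(R[1,2],R[0,2])))
for n,z in [('spindle',.161),('mid',.123),('low',.113),('mid_slot',.118),('low_slot',.108),('stem',.147)]:
    print(n,[(np.round(d['uv'],1).tolist(),round(d['score'],2),wonz(p,d['uv'],z,P,R).round(4).tolist()) for d in spotter.find_in(n,p)[:2]])
save(p,'w3')
E
```

```text
[ 0.5952 -0.1476  0.2727] 13.490816801505293
spindle [([238.4, 112.8], 0.67, [0.5305, -0.1799, 0.161]), ([410.6, 273.3], 0.19, [0.6445, 0.0361, 0.161])]
mid [([253.4, 106.7], 0.57, [0.5212, -0.1694, 0.123]), ([491.1, 154.3], 0.17, [0.4877, 0.1293, 0.123])]
low [([237.1, 145.4], 0.87, [0.5632, -0.1767, 0.113])]
mid_slot [([251.4, 106.5], 0.68, [0.5213, -0.1715, 0.118])]
low_slot [([235.5, 149.7], 0.81, [0.5685, -0.1775, 0.108])]
stem [([237.3, 114.2], 0.69, [0.5319, -0.1815, 0.147])]
```

View pics/w3.png

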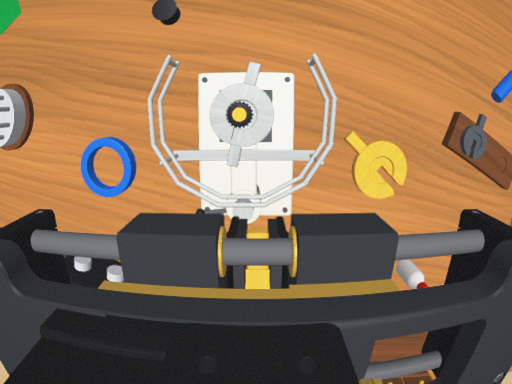

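The knob is at (239,114). One steel tab points up-right (253,70) and the other down-left (234,155), so the steel slots lie at yaws of about -3° and 185°. The load's slot must therefore end near yaw 90°. I'll enter at yaw 30° and turn afterwards. First a settled, laterally aligned measurement at yaw 30°.

Call:
play_rows(commands=[{"fingers":1,"tx":0,"ty":0.005,"tz":0.002,"ax":-0.035,"ay":0,"az":0},{"fingers":1,"tx":0,"ty":0.005,"tz":0.002,"ax":-0.07,"ay":0,"az":0},{"fingers":1,"tx":0,"ty":0.005,"tz":0.002,"ax":-0.0917,"ay":0,"az":0},{"fingers":1,"tx":0,"ty":0.005,"tz":0.002,"ax":-0.0917,"ay":0,"az":0},{"fingers":1,"tx":0,"ty":0.005,"tz":0.002,"ax":-0.0917,"ay":0,"az":0}])

```text
time_s: 7.75
tcp_pos: [0.5964, -0.1408, 0.2749]
ee_rot: [[0.0, -0.503, 0.865], [0.0, 0.865, 0.503], [-1.0, -0.0, 0.0]]
wrist_force: [-0.0, 0.7, -1.5]
gripper_width: 0.132
```

Call:
play_rows(commands=[{"fingers":1,"tx":0,"ty":0,"tz":0,"ax":0,"ay":0,"az":0},{"fingers":1,"tx":0,"ty":0,"tz":0,"ax":0,"ay":0,"az":0},{"fingers":1,"tx":0,"ty":0,"tz":0,"ax":0,"ay":0,"az":0}])

```text
time_s: 8.0
tcp_pos: [0.5964, -0.1414, 0.2747]
ee_rot: [[0.0, -0.503, 0.864], [0.0, 0.864, 0.503], [-1.0, -0.0, 0.0]]
wrist_force: [-0.4, -0.2, -1.7]
gripper_width: 0.135
```

```bash
python3 - <<'E'
from h import *
s=r.sense(); p=viewer.capture('wrist'); P,R=np.array(s['tcp_pos']),np.array(s['ee_rot'])
print(P.round(4),np.degrees(np.arctan2(R[1,2],R[0,2])),R[2].round(4),s['wrist_force'])
hsv=cv2.cvtColor(p['image'],cv2.COLOR_RGB2HSV); m=cv2.inRange(hsv,(18,120,120),(35,255,255))
n,l,st,ce=cv2.connectedComponentsWithStats(m)
K=wproj(p,[.531,-.18,.161],P,R); print('expect',K)
for i in range(1,n):
    if np.hypot(*(ce[i]-K))<30 and st[i,4]>20: print('gold',ce[i],st[i],wonz(p,ce[i],.161,P,R))
d=cv2.inRange(p['image'].max(2),0,50); n,l,st,ce=cv2.connectedComponentsWithStats(d)
for i in range(1,n):
    if np.hypot(*(ce[i]-K))<30 and st[i,4]>20: print('dark',ce[i],st[i],wonz(p,ce[i],.157,P,R))
print('tcp px',wproj(p,P,P,R),'ax30',wproj(p,P+R[:,2]*.03,P,R))
a,b=K.astype(int); cv2.imwrite('pics/c2.png',cv2.resize(p['image'][b-70:b+80,a-80:a+80],None,fx=4,fy=4,interpolation=2)[:,:,::-1]); save(p,'w4')
E
```

```text
[ 0.5964 -0.1414  0.2747] 30.189240299585023 [-1.e+00 -0.e+00  1.e-04] [-0.37125174 -0.23612157 -1.74854274]
expect [257.45870479 106.1332112 ]
gold [258.01104972 107.0718232 ] [251 100  15  15 181] [ 0.53146595 -0.17918218  0.161     ]
tcp px [258.46311613 245.62991302] ax30 [258.35888688 292.55966734]
```

View pics/c2.png

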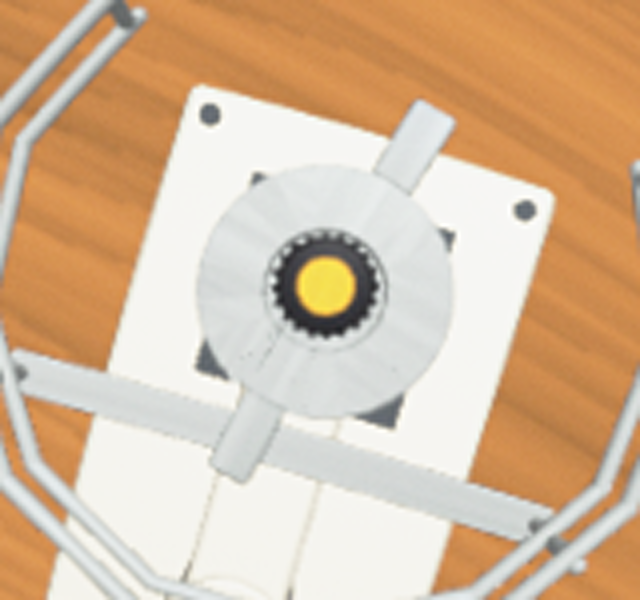

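Stem at (0.5315, -0.1792). Mid slot is at yaw about -2° and low slot at about 184°, so the target yaw is about 90°. Retreating to standoff and descending in front of the opening.

```bash
cat >> h.py <<'E'
STEM=np.array([.5315,-.1792])
def rel(yaw=None):
    s=r.sense(); P,R=np.array(s['tcp_pos']),np.array(s['ee_rot']); d=R.T@(np.r_[STEM,P[2]]-P)
    print('stem in tool: z %.4f y %.4f'%(d[2],d[1]),'zTCP %.4f'%P[2],'yaw %.2f'%np.degrees(np.arctan2(R[1,2],R[0,2])),'F',s['wrist_force'].round(2),'Ftool',(R.T@s['wrist_force']).round(2),'t',round(s['time_s'],2))
E
python3 -c "
from h import *
rel(); e=np.array([np.cos(np.radians(30)),np.sin(np.radians(30))]); move([*(STEM-.1056*e),.2747],30)"
```

```text
stem in tool: z -0.0750 y 0.0000 zTCP 0.2746 yaw 30.19 F [ 0.03 -0.28 -2.7 ] Ftool [ 2.7  -0.26 -0.12] t 8.05
T [-1.000e-04  5.000e-04 -2.409e-01] A [0.0011 0.     0.    ] t 8.05
```

Call:
play_rows(commands=[{"fingers":1,"tx":0,"ty":0,"tz":-0.04,"ax":0,"ay":0,"az":0},{"fingers":1,"tx":0,"ty":0,"tz":-0.09,"ax":0,"ay":0,"az":0},{"fingers":1,"tx":0,"ty":0,"tz":-0.14,"ax":0,"ay":0,"az":0},{"fingers":1,"tx":0,"ty":0,"tz":-0.19,"ax":0,"ay":0,"az":0},{"fingers":1,"tx":0,"ty":0,"tz":-0.24,"ax":0,"ay":0,"az":0}])

```text
time_s: 8.47
tcp_pos: [0.4393, -0.2327, 0.2747]
ee_rot: [[0.0, -0.504, 0.864], [-0.0, 0.864, 0.504], [-1.0, -0.0, 0.0]]
wrist_force: [0.1, -0.5, -2.3]
gripper_width: 0.136
```

Call:
play_rows(commands=[{"fingers":1,"tx":0.03,"ty":0,"tz":0,"ax":0,"ay":0,"az":0},{"fingers":1,"tx":0.08,"ty":0,"tz":0,"ax":0,"ay":0,"az":0},{"fingers":1,"tx":0.12,"ty":0,"tz":0,"ax":0,"ay":0,"az":0},{"fingers":1,"tx":0.15,"ty":0,"tz":0,"ax":0,"ay":0,"az":0},{"fingers":1,"tx":0.16,"ty":0,"tz":0,"ax":0,"ay":0,"az":0}])

```text
time_s: 8.88
tcp_pos: [0.4384, -0.2317, 0.1513]
ee_rot: [[-0.007, -0.502, 0.865], [0.002, 0.865, 0.502], [-1.0, 0.005, -0.005]]
wrist_force: [-0.4, -0.3, -3.1]
gripper_width: 0.129
```

Call:
play_rows(commands=[{"fingers":1,"tx":0,"ty":0,"tz":0,"ax":0,"ay":0,"az":0},{"fingers":1,"tx":0,"ty":0,"tz":0,"ax":0,"ay":0,"az":0},{"fingers":1,"tx":0,"ty":0,"tz":0,"ax":0,"ay":0,"az":0}])

```text
time_s: 9.13
tcp_pos: [0.4424, -0.2325, 0.1564]
ee_rot: [[0.004, -0.504, 0.864], [-0.001, 0.864, 0.504], [-1.0, -0.003, 0.003]]
wrist_force: [-0.4, 0.6, -1.5]
gripper_width: 0.133
```

```bash
python3 - <<'E'
from h import *
rel()
p=viewer.capture('scene');q=viewer.capture('side')
s=r.sense(); P,R=np.array(s['tcp_pos']),np.array(s['ee_rot']); A=P+R[:,2]*.0456; 
for x,n in((p,'s'),(q,'d')): print(n,'axis',proj(x,A-[0,0,.003]),'front',proj(x,A+R[:,2]*.032-[0,0,.003]),'knob',proj(x,[*STEM,.161]))
a=cv2.resize(p['image'][190:270,140:240],None,fx=4,fy=4,interpolation=2); b=cv2.resize(q['image'][105:185,240:340],None,fx=4,fy=4,interpolation=2)
cv2.imwrite('pics/c3.png',np.hstack([a,b])[:,:,::-1])
E
```

```text
stem in tool: z 0.1038 y 0.0011 zTCP 0.1564 yaw 30.25 F [-0.35  0.62 -1.45] Ftool [1.45 0.72 0.  ] t 9.13
s axis [170.7884336  218.64014382] front [181.70439807 221.08570865] knob [190.53748087 221.19699134]
d axis [302.43244966 130.16165284] front [292.32284208 130.8988994 ] knob [284.12064088 129.68807413]
```

View pics/c3.png

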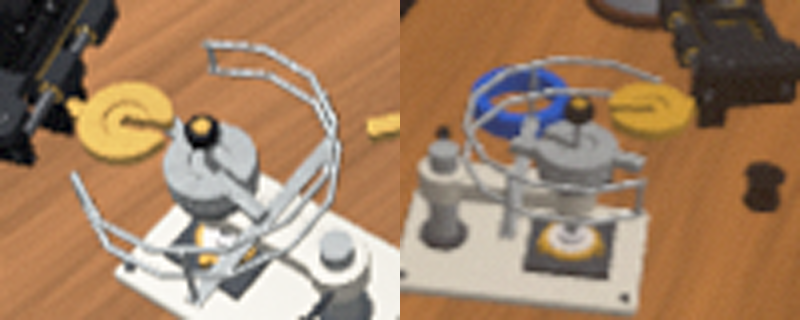

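Both crops show the slot facing the stem, with the mass level and clear of the rails. The lateral estimate agrees.

Call:
play_rows(commands=[{"fingers":1,"tx":0.013,"ty":0,"tz":0,"ax":0,"ay":0,"az":0},{"fingers":1,"tx":0.013,"ty":0,"tz":0,"ax":0,"ay":0,"az":0},{"fingers":1,"tx":0.013,"ty":0,"tz":0,"ax":0,"ay":0,"az":0},{"fingers":1,"tx":0.013,"ty":0,"tz":0,"ax":0,"ay":0,"az":0},{"fingers":1,"tx":0.013,"ty":0,"tz":0,"ax":0,"ay":0,"az":0}])

```text
time_s: 9.65
tcp_pos: [0.441, -0.2322, 0.145]
ee_rot: [[0.0, -0.503, 0.864], [-0.0, 0.864, 0.503], [-1.0, -0.0, 0.0]]
wrist_force: [-0.1, 0.4, -2.0]
gripper_width: 0.136
```

Call:
play_rows(commands=[{"fingers":1,"tx":0,"ty":0,"tz":0,"ax":0,"ay":0,"az":0},{"fingers":1,"tx":0,"ty":0,"tz":0,"ax":0,"ay":0,"az":0}])

```text
time_s: 9.82
tcp_pos: [0.441, -0.2321, 0.145]
ee_rot: [[0.0, -0.503, 0.864], [-0.0, 0.864, 0.503], [-1.0, -0.0, 0.0]]
wrist_force: [0.4, 0.9, -2.3]
gripper_width: 0.133
```

```bash
python3 -c "
from h import *
rel()"
```

```text
stem in tool: z 0.1049 y 0.0002 zTCP 0.1450 yaw 30.22 F [ 0.36  0.91 -2.32] Ftool [2.32 0.6  0.77] t 9.82
```

Call:
play_rows(commands=[{"fingers":1,"tx":0,"ty":0,"tz":0.012,"ax":0,"ay":0,"az":0},{"fingers":1,"tx":0,"ty":0,"tz":0.026,"ax":0,"ay":0,"az":0},{"fingers":1,"tx":0,"ty":0,"tz":0.036,"ax":0,"ay":0,"az":0},{"fingers":1,"tx":0,"ty":0,"tz":0.04,"ax":0,"ay":0,"az":0},{"fingers":1,"tx":0,"ty":0,"tz":0.04,"ax":0,"ay":0,"az":0}])

```text
time_s: 10.23
tcp_pos: [0.4679, -0.2164, 0.1447]
ee_rot: [[0.0, -0.504, 0.863], [-0.0, 0.863, 0.504], [-1.0, -0.0, 0.0]]
wrist_force: [-0.2, 0.3, -1.6]
gripper_width: 0.13
```

Call:
play_rows(commands=[{"fingers":1,"tx":0,"ty":0,"tz":0.004,"ax":0,"ay":0,"az":0},{"fingers":1,"tx":0,"ty":0,"tz":0.008,"ax":0,"ay":0,"az":0},{"fingers":1,"tx":0,"ty":0,"tz":0.012,"ax":0,"ay":0,"az":0},{"fingers":1,"tx":0,"ty":0,"tz":0.016,"ax":0,"ay":0,"az":0},{"fingers":1,"tx":0,"ty":0,"tz":0.016,"ax":0,"ay":0,"az":0}])

```text
time_s: 10.65
tcp_pos: [0.4777, -0.2108, 0.1449]
ee_rot: [[0.0, -0.504, 0.864], [-0.0, 0.864, 0.504], [-1.0, -0.0, 0.0]]
wrist_force: [-0.8, -0.7, -1.7]
gripper_width: 0.133
```

```bash
python3 - <<'E'
from h import *
rel()
p=viewer.capture('scene')
a=cv2.resize(p['image'][200:250,150:230],None,fx=8,fy=8,interpolation=2)
q=viewer.capture('side'); b=cv2.resize(q['image'][115:165,250:330],None,fx=8,fy=8,interpolation=2)[:,:]
z=np.hstack([a,b]); z=cv2.resize(z,None,fx=.62,fy=.62); print(z.shape); cv2.imwrite('pics/c4.png',z[:,:,::-1])
E
```

```text
stem in tool: z 0.0624 y 0.0002 zTCP 0.1449 yaw 30.24 F [-0.84 -0.69 -1.73] Ftool [ 1.73 -0.18 -1.07] t 10.65
(248, 794, 3)
```

View pics/c4.png

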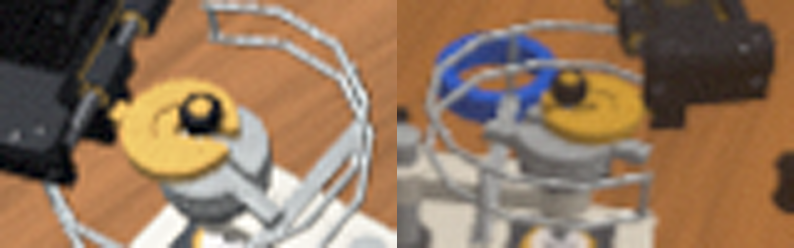

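The stem is in the slot and there is no contact. Advancing to about 3 mm before the slot's end.

Call:
play_rows(commands=[{"fingers":1,"tx":0,"ty":0,"tz":0.005,"ax":0,"ay":0,"az":0},{"fingers":1,"tx":0,"ty":0,"tz":0.01,"ax":0,"ay":0,"az":0},{"fingers":1,"tx":0,"ty":0,"tz":0.015,"ax":0,"ay":0,"az":0},{"fingers":1,"tx":0,"ty":0,"tz":0.017,"ax":0,"ay":0,"az":0},{"fingers":1,"tx":0,"ty":0,"tz":0.018,"ax":0,"ay":0,"az":0}])

```text
time_s: 11.17
tcp_pos: [0.4892, -0.204, 0.1448]
ee_rot: [[0.0, -0.504, 0.864], [0.0, 0.864, 0.504], [-1.0, -0.0, 0.0]]
wrist_force: [-0.1, -0.1, -2.8]
gripper_width: 0.135
```

Call:
play_rows(commands=[{"fingers":1,"tx":0,"ty":0,"tz":0.0005,"ax":0,"ay":0,"az":0},{"fingers":1,"tx":0,"ty":0,"tz":0.0005,"ax":0,"ay":0,"az":0},{"fingers":1,"tx":0,"ty":0,"tz":0.001,"ax":0,"ay":0,"az":0},{"fingers":1,"tx":0,"ty":0,"tz":0.001,"ax":0,"ay":0,"az":0}])

```text
time_s: 11.5
tcp_pos: [0.4894, -0.2038, 0.1449]
ee_rot: [[-0.0, -0.503, 0.864], [0.0, 0.864, 0.503], [-1.0, 0.0, -0.0]]
wrist_force: [-0.1, 0.1, -2.0]
gripper_width: 0.13
```

```bash
python3 -c "
from h import *
rel()"
```

```text
stem in tool: z 0.0488 y 0.0001 zTCP 0.1449 yaw 30.21 F [-0.12  0.13 -1.96] Ftool [ 1.96  0.18 -0.04] t 11.5
```

Call:
play_rows(commands=[{"fingers":1,"tx":0,"ty":0,"tz":0.0007,"ax":0,"ay":0,"az":0},{"fingers":1,"tx":0,"ty":0,"tz":0.0014,"ax":0,"ay":0,"az":0},{"fingers":1,"tx":0,"ty":0,"tz":0.002,"ax":0,"ay":0,"az":0},{"fingers":1,"tx":0,"ty":0,"tz":0.002,"ax":0,"ay":0,"az":0},{"fingers":1,"tx":0,"ty":0,"tz":0.002,"ax":0,"ay":0,"az":0}])

```text
time_s: 11.92
tcp_pos: [0.4908, -0.2031, 0.1449]
ee_rot: [[0.0, -0.503, 0.864], [-0.0, 0.864, 0.503], [-1.0, -0.0, 0.0]]
wrist_force: [-0.5, 0.0, -1.2]
gripper_width: 0.134
```

```bash
python3 -c "
from h import *
rel()"
```

```text
stem in tool: z 0.0472 y 0.0001 zTCP 0.1449 yaw 30.22 F [-0.53  0.05 -1.23] Ftool [ 1.23  0.31 -0.43] t 11.92
```

Call:
play_rows(commands=[{"fingers":1,"tx":0,"ty":0,"tz":0.0004,"ax":0,"ay":0,"az":0},{"fingers":1,"tx":0,"ty":0,"tz":0.0008,"ax":0,"ay":0,"az":0},{"fingers":1,"tx":0,"ty":0,"tz":0.0008,"ax":0,"ay":0,"az":0}])

```text
time_s: 12.17
tcp_pos: [0.4909, -0.2029, 0.1448]
ee_rot: [[-0.001, -0.503, 0.864], [-0.0, 0.864, 0.503], [-1.0, 0.0, -0.001]]
wrist_force: [-1.3, -1.7, -2.0]
gripper_width: 0.133
```

Call:
play_rows(commands=[{"fingers":1,"tx":0,"ty":0,"tz":0.0002,"ax":0,"ay":0,"az":0},{"fingers":1,"tx":0,"ty":0,"tz":0.0004,"ax":0,"ay":0,"az":0},{"fingers":1,"tx":0,"ty":0,"tz":0.0004,"ax":0,"ay":0,"az":0}])

```text
time_s: 12.42
tcp_pos: [0.4909, -0.2028, 0.1448]
ee_rot: [[-0.001, -0.503, 0.864], [-0.0, 0.864, 0.503], [-1.0, 0.001, -0.001]]
wrist_force: [-2.1, -1.8, 0.3]
gripper_width: 0.135
```

```bash
python3 -c "
from h import *
rel()"
```

```text
stem in tool: z 0.0469 y 0.0000 zTCP 0.1448 yaw 30.21 F [-2.07 -1.82  0.34] Ftool [-0.34 -0.53 -2.71] t 12.42
```

Contact has been made at about 2.7 N. Pressing a little more.

Call:
play_rows(commands=[{"fingers":1,"tx":0,"ty":0,"tz":0.0003,"ax":0,"ay":0,"az":0},{"fingers":1,"tx":0,"ty":0,"tz":0.0006,"ax":0,"ay":0,"az":0},{"fingers":1,"tx":0,"ty":0,"tz":0.0006,"ax":0,"ay":0,"az":0}])

```text
time_s: 12.67
tcp_pos: [0.491, -0.2027, 0.1447]
ee_rot: [[-0.002, -0.503, 0.864], [-0.0, 0.864, 0.503], [-1.0, 0.001, -0.002]]
wrist_force: [-3.6, -4.0, -2.3]
gripper_width: 0.131
```

```bash
python3 -c "
from h import *
rel()"
```

```text
stem in tool: z 0.0469 y -0.0001 zTCP 0.1447 yaw 30.21 F [-3.57 -3.97 -2.31] Ftool [ 2.32 -1.64 -5.07] t 12.67
```

Call:
play_rows(commands=[{"fingers":1,"tx":0,"ty":0,"tz":0,"ax":0,"ay":0,"az":0},{"fingers":1,"tx":0,"ty":0,"tz":0,"ax":0,"ay":0,"az":0},{"fingers":1,"tx":0,"ty":0,"tz":0,"ax":0,"ay":0,"az":0}])

```text
time_s: 12.92
tcp_pos: [0.491, -0.2027, 0.1447]
ee_rot: [[-0.002, -0.503, 0.864], [-0.0, 0.864, 0.503], [-1.0, 0.001, -0.002]]
wrist_force: [-4.4, -3.2, -0.7]
gripper_width: 0.133
```

Call:
play_rows(commands=[{"fingers":1,"tx":0,"ty":0,"tz":0,"ax":0,"ay":0,"az":0},{"fingers":1,"tx":0,"ty":0,"tz":0,"ax":0,"ay":0,"az":0},{"fingers":1,"tx":0,"ty":0,"tz":0,"ax":0,"ay":0,"az":0}])

```text
time_s: 13.17
tcp_pos: [0.491, -0.2027, 0.1447]
ee_rot: [[-0.002, -0.503, 0.864], [-0.0, 0.864, 0.503], [-1.0, 0.001, -0.002]]
wrist_force: [-4.1, -4.0, -1.4]
gripper_width: 0.135
```

Call:
play_rows(commands=[{"fingers":1,"tx":0,"ty":0,"tz":0,"ax":0,"ay":0,"az":0},{"fingers":1,"tx":0,"ty":0,"tz":0,"ax":0,"ay":0,"az":0},{"fingers":1,"tx":0,"ty":0,"tz":0,"ax":0,"ay":0,"az":0}])

```text
time_s: 13.42
tcp_pos: [0.491, -0.2027, 0.1447]
ee_rot: [[-0.002, -0.503, 0.864], [-0.0, 0.864, 0.503], [-1.0, 0.001, -0.002]]
wrist_force: [-2.9, -3.8, -0.4]
gripper_width: 0.132
```

```bash
python3 -c "
from h import *
rel()"
```

```text
stem in tool: z 0.0469 y -0.0001 zTCP 0.1447 yaw 30.21 F [-2.9  -3.81 -0.38] Ftool [ 0.39 -1.84 -4.43] t 13.42
```

The push held at about 5 N for over 0.7 s. Backing off the overtravel, then turning about the stem while lifted.

Call:
play_rows(commands=[{"fingers":1,"tx":0,"ty":0,"tz":-0.001,"ax":0,"ay":0,"az":0},{"fingers":1,"tx":0,"ty":0,"tz":-0.0021,"ax":0,"ay":0,"az":0},{"fingers":1,"tx":0,"ty":0,"tz":-0.0021,"ax":0,"ay":0,"az":0},{"fingers":1,"tx":0,"ty":0,"tz":-0.0021,"ax":0,"ay":0,"az":0}])

```text
time_s: 13.75
tcp_pos: [0.4909, -0.203, 0.1448]
ee_rot: [[0.001, -0.504, 0.864], [0.0, 0.864, 0.504], [-1.0, -0.0, 0.001]]
wrist_force: [-1.1, -1.1, -2.6]
gripper_width: 0.133
```

```bash
python3 -c "
from h import *
rel()"
```

```text
stem in tool: z 0.0470 y 0.0001 zTCP 0.1448 yaw 30.23 F [-1.12 -1.06 -2.58] Ftool [ 2.58 -0.35 -1.5 ] t 13.75
```

Call:
play_rows(commands=[{"fingers":1,"tx":0,"ty":0,"tz":-0.0006,"ax":0,"ay":0,"az":0},{"fingers":1,"tx":0,"ty":0,"tz":-0.0008,"ax":0,"ay":0,"az":0},{"fingers":1,"tx":0,"ty":0,"tz":-0.0008,"ax":0,"ay":0,"az":0},{"fingers":1,"tx":0,"ty":0,"tz":-0.0008,"ax":0,"ay":0,"az":0}])

```text
time_s: 14.08
tcp_pos: [0.4906, -0.2033, 0.145]
ee_rot: [[0.001, -0.504, 0.864], [0.0, 0.864, 0.504], [-1.0, -0.001, 0.001]]
wrist_force: [1.3, -0.8, -1.1]
gripper_width: 0.134
```

```bash
python3 -c "
from h import *
rel()"
```

```text
stem in tool: z 0.0475 y 0.0002 zTCP 0.1450 yaw 30.24 F [ 1.27 -0.85 -1.06] Ftool [ 1.06 -1.37  0.67] t 14.08
```

Call:
play_rows(commands=[{"fingers":1,"tx":0,"ty":-0.0044,"tz":0.00015,"ax":-0.0222,"ay":0,"az":0},{"fingers":1,"tx":0,"ty":-0.00876,"tz":0.0006,"ax":-0.0444,"ay":0,"az":0},{"fingers":1,"tx":0,"ty":-0.0131,"tz":0.0014,"ax":-0.0667,"ay":0,"az":0},{"fingers":1,"tx":0,"ty":-0.01735,"tz":0.0024,"ax":-0.0889,"ay":0,"az":0},{"fingers":1,"tx":0,"ty":-0.0215,"tz":0.0038,"ax":-0.1111,"ay":0,"az":0}])

```text
time_s: 14.5
tcp_pos: [0.5011, -0.216, 0.145]
ee_rot: [[0.001, -0.771, 0.637], [-0.0, 0.637, 0.771], [-1.0, -0.001, 0.001]]
wrist_force: [-0.1, -0.5, -1.9]
gripper_width: 0.133
```

Call:
play_rows(commands=[{"fingers":1,"tx":0,"ty":0,"tz":0,"ax":0,"ay":0,"az":0},{"fingers":1,"tx":0,"ty":0,"tz":0,"ax":0,"ay":0,"az":0}])

```text
time_s: 14.67
tcp_pos: [0.5009, -0.2159, 0.1448]
ee_rot: [[0.0, -0.767, 0.641], [0.0, 0.641, 0.767], [-1.0, -0.0, 0.0]]
wrist_force: [0.6, 0.2, -3.4]
gripper_width: 0.132
```

```bash
python3 -c "
from h import *
rel()"
```

```text
stem in tool: z 0.0478 y 0.0000 zTCP 0.1448 yaw 50.11 F [ 0.59  0.18 -3.36] Ftool [ 3.36 -0.34  0.51] t 14.67
```

Call:
play_rows(commands=[{"fingers":1,"tx":0,"ty":-0.0044,"tz":0.00045,"ax":-0.0222,"ay":0,"az":0},{"fingers":1,"tx":0,"ty":-0.00876,"tz":0.0011,"ax":-0.0444,"ay":0,"az":0},{"fingers":1,"tx":0,"ty":-0.0131,"tz":0.0019,"ax":-0.0667,"ay":0,"az":0},{"fingers":1,"tx":0,"ty":-0.01735,"tz":0.0029,"ax":-0.0889,"ay":0,"az":0},{"fingers":1,"tx":0,"ty":-0.0215,"tz":0.0043,"ax":-0.1111,"ay":0,"az":0}])

```text
time_s: 15.08
tcp_pos: [0.5152, -0.2237, 0.1449]
ee_rot: [[0.0, -0.942, 0.337], [0.0, 0.337, 0.942], [-1.0, -0.0, 0.0]]
wrist_force: [-0.5, 0.2, -1.7]
gripper_width: 0.134
```

Call:
play_rows(commands=[{"fingers":1,"tx":0,"ty":0,"tz":0,"ax":0,"ay":0,"az":0},{"fingers":1,"tx":0,"ty":0,"tz":0,"ax":0,"ay":0,"az":0}])

```text
time_s: 15.25
tcp_pos: [0.515, -0.2236, 0.1448]
ee_rot: [[-0.0, -0.94, 0.341], [0.0, 0.341, 0.94], [-1.0, 0.0, 0.0]]
wrist_force: [0.1, -0.4, -2.7]
gripper_width: 0.132
```

```bash
python3 -c "
from h import *
rel()"
```

```text
stem in tool: z 0.0474 y -0.0003 zTCP 0.1448 yaw 70.06 F [ 0.06 -0.44 -2.66] Ftool [ 2.66 -0.21 -0.39] t 15.25
```

No contact. The last 18° to yaw 88°:

Call:
play_rows(commands=[{"fingers":1,"tx":0,"ty":-0.0046,"tz":0.0002,"ax":-0.0222,"ay":0,"az":0},{"fingers":1,"tx":0,"ty":-0.009,"tz":0.0007,"ax":-0.0444,"ay":0,"az":0},{"fingers":1,"tx":0,"ty":-0.0134,"tz":0.0015,"ax":-0.0667,"ay":0,"az":0},{"fingers":1,"tx":0,"ty":-0.0177,"tz":0.0025,"ax":-0.0889,"ay":0,"az":0},{"fingers":1,"tx":0,"ty":-0.0198,"tz":0.0032,"ax":-0.1,"ay":0,"az":0}])

```text
time_s: 15.67
tcp_pos: [0.53, -0.2264, 0.1449]
ee_rot: [[0.0, -1.0, 0.031], [0.0, 0.031, 1.0], [-1.0, -0.0, 0.0]]
wrist_force: [0.7, -0.5, -1.6]
gripper_width: 0.129
```

Call:
play_rows(commands=[{"fingers":1,"tx":0,"ty":0,"tz":0,"ax":0,"ay":0,"az":0},{"fingers":1,"tx":0,"ty":0,"tz":0,"ax":0,"ay":0,"az":0},{"fingers":1,"tx":0,"ty":0,"tz":0,"ax":0,"ay":0,"az":0}])

```text
time_s: 15.92
tcp_pos: [0.5296, -0.2264, 0.1448]
ee_rot: [[-0.0, -0.999, 0.033], [0.0, 0.033, 0.999], [-1.0, 0.0, 0.0]]
wrist_force: [0.1, 0.3, -2.2]
gripper_width: 0.132
```

```bash
python3 -c "
from h import *
rel()"
```

```text
stem in tool: z 0.0473 y -0.0004 zTCP 0.1448 yaw 88.12 F [ 0.12  0.34 -2.21] Ftool [ 2.21 -0.11  0.34] t 15.92
```

Call:
play_rows(commands=[{"fingers":1,"tx":0.0025,"ty":-0.0004,"tz":0,"ax":0,"ay":0,"az":0},{"fingers":1,"tx":0.005,"ty":-0.0004,"tz":0,"ax":0,"ay":0,"az":0},{"fingers":1,"tx":0.0073,"ty":-0.0004,"tz":0,"ax":0,"ay":0,"az":0},{"fingers":1,"tx":0.0073,"ty":-0.0004,"tz":0,"ax":0,"ay":0,"az":0}])

```text
time_s: 16.25
tcp_pos: [0.5298, -0.2265, 0.1388]
ee_rot: [[-0.001, -1.0, 0.032], [0.0, 0.032, 1.0], [-1.0, 0.001, 0.0]]
wrist_force: [0.3, -0.3, -2.3]
gripper_width: 0.132
```

Call:
play_rows(commands=[{"fingers":1,"tx":0.0006,"ty":0,"tz":0,"ax":0,"ay":0,"az":0},{"fingers":1,"tx":0.0012,"ty":0,"tz":0,"ax":0,"ay":0,"az":0},{"fingers":1,"tx":0.0012,"ty":0,"tz":0,"ax":0,"ay":0,"az":0}])

```text
time_s: 16.5
tcp_pos: [0.5302, -0.2266, 0.1384]
ee_rot: [[-0.0, -1.0, 0.031], [0.0, 0.031, 1.0], [-1.0, 0.0, 0.0]]
wrist_force: [0.3, -0.0, -2.2]
gripper_width: 0.136
```

```bash
python3 -c "
from h import *
rel()"
```

```text
stem in tool: z 0.0474 y 0.0001 zTCP 0.1384 yaw 88.22 F [ 0.34 -0.04 -2.19] Ftool [ 2.19 -0.34 -0.03] t 16.5
```

Call:
play_rows(commands=[{"fingers":1,"tx":0.0006,"ty":0,"tz":0,"ax":0,"ay":0,"az":0},{"fingers":1,"tx":0.0012,"ty":0,"tz":0,"ax":0,"ay":0,"az":0},{"fingers":1,"tx":0.0012,"ty":0,"tz":0,"ax":0,"ay":0,"az":0}])

```text
time_s: 16.75
tcp_pos: [0.5301, -0.2266, 0.1375]
ee_rot: [[-0.0, -1.0, 0.031], [0.0, 0.031, 1.0], [-1.0, 0.0, 0.0]]
wrist_force: [0.5, 0.0, -2.5]
gripper_width: 0.132
```

Call:
play_rows(commands=[{"fingers":1,"tx":0.0005,"ty":0,"tz":0,"ax":0,"ay":0,"az":0},{"fingers":1,"tx":0.0008,"ty":0,"tz":0,"ax":0,"ay":0,"az":0},{"fingers":1,"tx":0.0008,"ty":0,"tz":0,"ax":0,"ay":0,"az":0}])

```text
time_s: 17.0
tcp_pos: [0.5302, -0.2266, 0.1371]
ee_rot: [[0.0, -1.0, 0.031], [-0.0, 0.031, 1.0], [-1.0, -0.0, -0.0]]
wrist_force: [0.2, -0.0, -0.9]
gripper_width: 0.137
```

```bash
python3 -c "
from h import *
rel()"
```

```text
stem in tool: z 0.0474 y 0.0002 zTCP 0.1371 yaw 88.22 F [ 0.15 -0.01 -0.9 ] Ftool [ 0.9  -0.15 -0.  ] t 17.0
```

Call:
play_rows(commands=[{"fingers":1,"tx":0.0004,"ty":0,"tz":0,"ax":0,"ay":0,"az":0},{"fingers":1,"tx":0.0008,"ty":0,"tz":0,"ax":0,"ay":0,"az":0},{"fingers":1,"tx":0.0008,"ty":0,"tz":0,"ax":0,"ay":0,"az":0}])

```text
time_s: 17.25
tcp_pos: [0.5303, -0.2267, 0.1366]
ee_rot: [[0.0, -1.0, 0.031], [-0.0, 0.031, 1.0], [-1.0, -0.0, -0.0]]
wrist_force: [-1.4, 0.6, 0.1]
gripper_width: 0.13
```

```bash
python3 -c "
from h import *
rel()"
```

```text
stem in tool: z 0.0475 y 0.0002 zTCP 0.1366 yaw 88.23 F [-1.36  0.63  0.13] Ftool [-0.13  1.38  0.59] t 17.25
```

Call:
play_rows(commands=[{"fingers":1,"tx":0.0004,"ty":0,"tz":0,"ax":0,"ay":0,"az":0},{"fingers":1,"tx":0.0008,"ty":0,"tz":0,"ax":0,"ay":0,"az":0},{"fingers":1,"tx":0.0008,"ty":0,"tz":0,"ax":0,"ay":0,"az":0},{"fingers":1,"tx":0.0008,"ty":0,"tz":0,"ax":0,"ay":0,"az":0}])

```text
time_s: 17.58
tcp_pos: [0.5303, -0.2267, 0.1361]
ee_rot: [[0.0, -1.0, 0.031], [-0.0, 0.031, 1.0], [-1.0, -0.0, -0.0]]
wrist_force: [-0.4, -1.1, 1.8]
gripper_width: 0.131
```

```bash
python3 -c "
from h import *
rel()"
```

```text
stem in tool: z 0.0475 y 0.0003 zTCP 0.1361 yaw 88.23 F [-0.38 -1.11  1.8 ] Ftool [-1.8   0.34 -1.12] t 17.58
```

Seated, about 4 N resting on it. Opening the fingers partly.

Call:
play_rows(commands=[{"fingers":0.5,"tx":0,"ty":0,"tz":0,"ax":0,"ay":0,"az":0},{"fingers":0.5,"tx":0,"ty":0,"tz":0,"ax":0,"ay":0,"az":0},{"fingers":0.5,"tx":0,"ty":0,"tz":0,"ax":0,"ay":0,"az":0},{"fingers":0.5,"tx":0,"ty":0,"tz":0,"ax":0,"ay":0,"az":0},{"fingers":0.5,"tx":0,"ty":0,"tz":0,"ax":0,"ay":0,"az":0}])

```text
time_s: 18.0
tcp_pos: [0.5302, -0.2265, 0.1357]
ee_rot: [[-0.0, -1.0, 0.031], [0.0, 0.031, 1.0], [-1.0, 0.0, 0.0]]
wrist_force: [-0.1, 0.0, -0.4]
gripper_width: 0.245
```

```bash
python3 -c "
from h import *
rel(); print(r.sense()['gripper_width'])"
```

```text
stem in tool: z 0.0473 y 0.0002 zTCP 0.1357 yaw 88.22 F [-0.09  0.04 -0.45] Ftool [0.45 0.09 0.04] t 18.0
0.24508846600842307
```

Call:
play_rows(commands=[{"fingers":0.5,"tx":-0.01,"ty":0,"tz":0,"ax":0,"ay":0,"az":0},{"fingers":0.5,"tx":-0.03,"ty":0,"tz":0,"ax":0,"ay":0,"az":0},{"fingers":0.5,"tx":-0.08,"ty":0,"tz":0,"ax":0,"ay":0,"az":0},{"fingers":0.5,"tx":-0.13,"ty":0,"tz":0,"ax":0,"ay":0,"az":0},{"fingers":0.5,"tx":-0.18,"ty":0,"tz":0,"ax":0,"ay":0,"az":0}])

```text
time_s: 18.42
tcp_pos: [0.5298, -0.2266, 0.2728]
ee_rot: [[-0.0, -1.0, 0.031], [-0.0, 0.031, 1.0], [-1.0, 0.0, -0.0]]
wrist_force: [0.8, -0.7, 0.4]
gripper_width: 0.245
```

Call:
play_rows(commands=[{"fingers":0.5,"tx":-0.02,"ty":0,"tz":0.05,"ax":0,"ay":0,"az":0},{"fingers":0.5,"tx":-0.02,"ty":0,"tz":0.1,"ax":0,"ay":0,"az":0},{"fingers":0.5,"tx":-0.02,"ty":0,"tz":0.15,"ax":0,"ay":0,"az":0},{"fingers":0.5,"tx":-0.02,"ty":0,"tz":0.16,"ax":0,"ay":0,"az":0},{"fingers":0.5,"tx":-0.02,"ty":0,"tz":0.16,"ax":0,"ay":0,"az":0}])

```text
time_s: 18.83
tcp_pos: [0.534, -0.1046, 0.2867]
ee_rot: [[0.001, -1.0, 0.027], [0.0, 0.027, 1.0], [-1.0, -0.001, 0.0]]
wrist_force: [-0.7, -0.0, 0.2]
gripper_width: 0.253
```

Call:
play_rows(commands=[{"fingers":0.5,"tx":0,"ty":0,"tz":0,"ax":0,"ay":0,"az":0},{"fingers":0.5,"tx":0,"ty":0,"tz":0,"ax":0,"ay":0,"az":0},{"fingers":0.5,"tx":0,"ty":0,"tz":0,"ax":0,"ay":0,"az":0}])

```text
time_s: 19.08
tcp_pos: [0.5338, -0.1077, 0.2857]
ee_rot: [[-0.0, -0.999, 0.033], [-0.0, 0.033, 0.999], [-1.0, 0.0, -0.0]]
wrist_force: [0.1, -0.1, 0.2]
gripper_width: 0.249
```

```bash
python3 - <<'E'
from h import *
rel()
s=r.sense(); p=viewer.capture('wrist'); P,R=np.array(s['tcp_pos']),np.array(s['ee_rot'])
K=wproj(p,[*STEM,.161],P,R); a,b=K.astype(int); b=max(b,70)
hsv=cv2.cvtColor(p['image'],cv2.COLOR_RGB2HSV); m=cv2.inRange(hsv,(18,120,100),(35,255,255))
v,u=np.nonzero(m); X=np.array([wonz(p,(i,j),.133,P,R)[:2] for i,j in zip(u,v)]); X=X[np.hypot(*(X-STEM).T)<.07]
print(K,len(X)); x,f=fit(X,[*STEM,np.pi/2]); print(x.round(4),np.degrees(x[2]),f,(x[:2]-STEM)*1e3)
w=cv2.resize(p['image'][b-70:b+70,a-70:a+70],(420,420),interpolation=2)
q=viewer.capture('side'); w2=cv2.resize(q['image'][115:165,260:305],(360,400),interpolation=2)
z=np.zeros((420,780,3),np.uint8); z[:,:420]=w; z[:400,420:]=w2; cv2.imwrite('pics/c5.png',z[:,:,::-1])
E
```

```text
stem in tool: z -0.0716 y -0.0000 zTCP 0.2857 yaw 88.14 F [ 0.08 -0.06  0.19] Ftool [-0.19 -0.08 -0.06] t 19.08
[258.09667713 112.5074427 ] 2953
[ 0.5323 -0.1801  1.5449] 88.51833153896578 -0.9115707434052758 [ 0.80604823 -0.87751361]
```

View pics/c5.png

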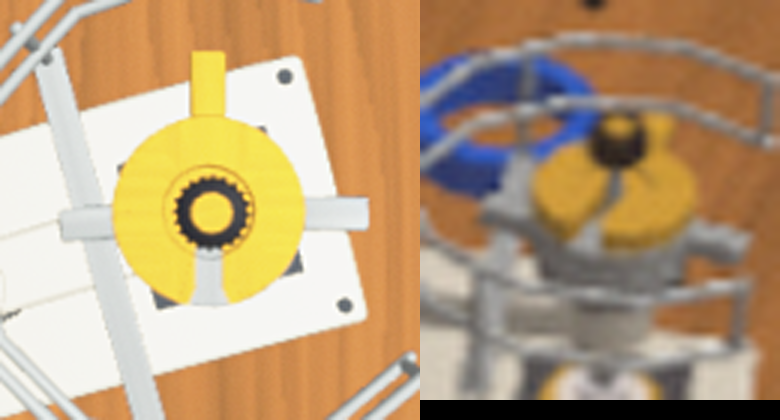

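The brass mass is nested and centred under the knob (crop 212,212). Its slot points down-image and the steel tabs stick out left and right, about 90° away. The gripper is well clear, so I'm handing in.

```bash
python3 -c "
from h import *
print(job.finish_job()); rel()"
```

```text
the job is handed in; nothing more can be done
None
the job is handed in; nothing more can be done
```

The brass mass is on the press as its third mass, and the job was handed in at about 19 s. No verdict was reported, so what follows is from my own checks.

- **Sliding home:** I slid the mass in round the stem at yaw 30° and pressed it home for about 0.75 s. The wrist force was 4.4–5.5 N, all below the 10 N limit.
- **Turning and lowering:** I backed off and turned the mass about the stem while it was still lifted, before letting it down. This reverses the order in your text. It was seated with roughly 4 N and released. I saw no other contact with the stem while turning or lowering.
- **Last check, wrist camera:** the mass's slot is at about 88.5°, while the steel slots are at about -2° and 184°, so it is roughly 90° from both. Its axis is within about 1.2 mm of the stem. It looks flat and nested, and the gripper is clear.
- **Disagreements:** one close-up pose fit of the mass in the rest was spoilt by the gripper blocking the view, so I used the earlier fit. It put the tab grip about 1.6 mm off what I felt on contact, which did no harm. I did not recheck the bystanders individually.

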